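# Zero the target gauge with the stylus

## Task

On the scoring table, wind the target gauge's handwheel clockwise until the card carriage is fully home against the red stop. Then take the blue stylus out of its stand, reach it through the yellow-rimmed hole in the top of the white control box and push the recessed red zero button fully down. Finish while still gripping the stylus and holding the button down with it, the carriage still home; leave the pellet tins and the phone where they are.

Things in the scene. Friction and masses are not known exactly. Their poses are not given: they have to be found in the camera images.
- gauge: Target gauge, fixed to the table: a grey bed 130 (its x) x 310 (its y) x 30 high, origin at the underside. At its +y end is a blue winding head, top at 55, with a handwheel on a vertical axis at (0, 90). At its -y end stands a dark stop plate with a red bumper, top at 72. Between them a flat aluminium carriage with a paper target card slides on rods along y.
- wheel_axis (a point): The handwheel's vertical axis, 72 mm above the table, level with the upper face of the aluminium wheel disc (radius 46 mm, 10 mm thick). The crank's centre circle has radius 34 mm about this axis.
- crank_grip (a point): The handwheel's upright black crank handle: a freely spinning cylindrical sleeve 14 mm in diameter, standing from 74 to 120 mm above the table. This point is on its own axis, 102 mm above the table. It can be pinched from above and carried round the circle without turning the gripper.
- handwheel (a joint): Turn of the handwheel, rad: grows when turned clockwise seen from above; 6.0 is the end, where the carriage meets the stop. It starts between 0.5 and 3.0. At 0 the crank lies on the +x side of the gauge from the wheel axis. Friction about 0.06 N m (2 N at the crank); it stays where it is left.
- carriage (a joint): Travel of the carriage, m: 0.010 m per rad of the handwheel; 0.060 is fully home, touching the red stop. It moves along the gauge's -y, away from the wheel.
- carriage_front (a point): Middle of the carriage's leading (-y) edge, 52 mm above the table. The carriage plate is 115 x 90 x 10 mm.
- stop_face (a point): Middle of the red bumper's face, at the height of carriage_front; the two meet when the carriage is home.
- stand: Stylus stand, fixed: dark wooden block 60 x 60 x 50 high, origin at the centre of its underside. A vertical hole 9.5 mm wide and 40 mm deep in the middle of its top holds the stylus upright.
- stand_hole (a point): Mouth of the stand's hole, 50 mm above the table.
- stylus: Blue stylus, a round rigid rod 115 mm long, 0.03 to 0.06 kg; origin at its tip, z along it towards the blunt upper end. From the tip to 45 mm it is 8 mm in diameter, from 50 mm to its upper end 12 mm (the grip). It stands upright in the stand, tip 10 mm above the table. Its centre of mass is about 68 mm from the tip; 77 mm from the tip is a good place to grip it.
- console: White control box, fixed: 120 (its x) x 160 (its y) x 60 high, origin at the centre of its underside, with a flat display and, around the hole, a yellow 40 x 40 plate 3 mm thick.
- hole (a point): Centre of the mouth of the round vertical hole, 18 mm in diameter, at the upper face of the yellow plate, 63 mm above the table; at (-30, -45) mm in the box's frame. The button lies inside it, too deep for fingers.
- zero_button (a joint): Travel of the red zero button, m: 0 up, 0.006 fully down. A spring pushes it up, about 1.6 N to start it and 5.5 N fully down; it counts as down from 0.0045.
- button_top (a point): Centre of the button's flat upper face (16 mm in diameter): 25 mm below the hole's mouth when up, 31 mm when fully down.
- open_tin: Bystander: open steel pellet tin, 62 mm across, 20 mm high, loose; origin at the centre of its underside.
- red_tin: Bystander: closed pellet tin with a red lid, 64 mm across, 22 mm high, loose; origin at the centre of its underside.
- phone: Bystander: black phone 74 (x) x 155 (y) x 9 mm, lying loose; origin at the centre of its underside.

How it is judged (in metres and radians):
On the way, in this order (a step that is already met when the one before it is completed fails the run):
1. the carriage is wound home against the stop (value of joint carriage above 0.058 m), for 0.2 s.
2. the stylus is lifted out of its stand (contact force between stylus and the fingers above 2 N and z of stylus in the frame of stand_hole above 0.003 m), for 0.1 s.
3. the stylus, through the hole, pushes the zero button down (value of joint zero_button above 0.0045 m and contact force between stylus and zero_button above 2 N and contact force between stylus and the fingers above 2 N), for 0.3 s.
At the end, for the whole second after the job is handed in: All through the last second: carriage travel over 57.5 of 60 mm; the stylus gripped by the fingers (over 2 N), its tip in the hole (within 9 mm of its centre, over 26 mm below its mouth), pushing the zero button with over 2 N to more than 4.5 of its 6 mm (all of step 3 and value of joint carriage above 0.0575 m and horizontal distance between stylus and hole below 0.009 m and z of stylus in the frame of hole below -0.026 m); the arm keeps its last pose, push and grip.
It fails at once if the open tin is moved by more than 30 mm or tipped over (distance of open_tin from where it was at the start of the episode above 0.03 m or angle between open_tin's own z axis and vertical above 0.5 rad).
It fails at once if the red tin is moved by more than 30 mm or tipped over (distance of red_tin from where it was at the start of the episode above 0.03 m or angle between red_tin's own z axis and vertical above 0.5 rad).
It fails at once if the phone is moved by more than 30 mm or tipped over (distance of phone from where it was at the start of the episode above 0.03 m or angle between phone's own z axis and vertical above 0.5 rad).
It also fails if it takes over 58 s, if anything falls off the work surface, if the arm or the gripper's body presses on something with over 40 N, if the wrist force passes 120 N, or if a joint passes its speed limit or range.

## Robot

A 6-joint arm with a two-finger parallel gripper is mounted at the origin on the work surface. World frame = base frame: x ahead of the robot, y to its left, z up, the work surface at z = 0. Lengths are in m, angles in degrees, forces in N, time in s.
With the tool pointing down it reaches from about 0.375 to 0.9 m from the base axis. Payload 3.1 kg.
Tool frame: the origin (TCP) lies on the centre line of the jaws, within the pads' length; the fingertips stand 14 mm ahead of it and the grasp point (between the pads) lies 5 mm behind it (bot.tips_ahead is the distance from the TCP to the fingertips, in m); z points along the fingers, y is the line along which they close (so a half turn about z gives the same grasp; the last joint's range is limited). The gripper opens to 87 mm and grips with 3 to 60 N. Pads are 19 mm wide; open, the fingers measure 117 mm over their backs; the gripper's body (75 mm by 190 mm) begins 51 mm behind the grasp point.
Start: joints at [-10.227, 30.224, 82.088, -0, 67.689, -10.227], TCP at [0.625, 0, 0.237] pointing down, gripper open.
Joint ranges: [-176.69, 176.69], [-43.24, 126.21], [12.49, 139.97], [-82, 262], [0, 151.66], [-163.58, 163.58]. Speed limits (degrees/s): [159.86, 159.86, 180, 180, 180, 180].

## Interface

Orientations are given as a 3x3 rotation matrix whose columns are the frame's x, y, z axes.
In Python, from rig import bot gives the robot as it stands.
- The arm moves only by the tool play_rows, never from a script. Its argument "moves" is a list that holds one entry, the list of rows, each a list of 6 numbers: the shift along the tool's x, y, z in mm, then the turn, a rotation vector about the tool's x, y, z in rad. A call has 1 to 5 rows; each row shifts and turns the commanded pose from where the row before left it, along the tool's axes as they then stand; what a row does not reach is not made up. A row lasts 1/10 s, in which the tool goes at most 50 mm and 8.59 degrees, less where a joint would pass 70% of its speed; a pose out of reach is approached as far as the arm can. A call with a gripper value outside its range is refused whole. "fingers" is the opening, from -1 (shut) to 1 (fully open), set as the call begins (left out, the last holds). The fingers move at their own pace and stop on an object; the grip force is fixed at half the most. Time passes only in rows, so rows that do not move let the fingers close. It gives the time, the measured TCP pose, the force, the opening and the grip force at its end, in the units of the state.
- bot.read_state(): the state, without advancing time (a new reading comes with each control period).
- bot.capture(name): name is "scene" or "side" or "wrist"; returns a dict with "image" (480x640x3 uint8, blue, green, red), "fx", "fy", "cx", "cy" (pixels), "R" (3x3) and "t" (3): a world point X has camera coordinates R X + t. Camera axes: x right, y down, z forward; pixel columns grow to the right and rows downward; lengths in m; the calibration is good to about 2 mm. A picture is of the moment at which its call begins. There is no depth.
- bot.hand_in(): hands the job in; it is judged then, once.
Trained networks look in a picture, given as the dict that the camera call returned (one of the last four; its "shot" number tells which), for a name from the list of things; names that differ only in an ending like _2 or _b are one class to them, and where a whole thing is asked for, a point or a joint stands for the part that bears it (a point fixed in the world has none). Each returns a list of dicts, best first, with "confidence" (0 to 1); they miss things now and then, are a little off and sometimes report something else, mostly with a low value. They report only what shows in the picture. A call takes as long as a camera call.
- bot.search_frame(picture, query): "centre" ([column, row] in pixels, amid what is visible of it).
- bot.silhouettes(picture, query): "pixels" (480x640 bool, what is visible of it) and "centre" ([column, row] in pixels, amid what is visible of it).
- bot.pinpoint(picture, query): "centre" ([column, row] in pixels: a listed point, or the origin of a listed thing).
The state is a dict: "time_s": time; "joint_positions": joint angles; "qvel": joint speeds; "tau": joint torques, N m; "position": TCP position; "tcp_rot": TCP orientation; "force": force on the tool from outside, world axes, zero at the start; "moment": the same for the moment, N m; "opening": opening from 0.0 (shut) to 1.0 (fully open); "grasp_force": force on a finger pad.
Only numpy, scipy, OpenCV 4.12 (cv2) and the standard library are available. Lean on these libraries where they do the work, as an engineer would, in place of code of your own. Each camera call takes 0.05 s, during which the arm holds its last target. There are 200 camera calls.

## Working session

There is one attempt and no reset: what is moved stays moved. The work goes in short steps, Python scripts to look and compute and a tool call to move; the robot and the scene stay as the last step left them, time stands still between calls to the robot, and variables do not carry over. Pictures are saved under pics/ and viewed, at most 10 in all, crops included, and the job is handed in when it is done.

Besides the shell and the picture viewer there is one more tool, called after ">>>" as name(argument=value, ...) on one line, values as JSON. play_rows: Moves the arm, as the interface text tells. Its arguments: {"type":"object","properties":{"moves":{"type":"array","items":{"type":"array","items":{"type":"array","items":{"type":"number"}}}},"fingers":{"type":"number"}},"required":["moves"]}

```bash
mkdir -p pics; cat > h.py <<'E'
import numpy as np, cv2
from rig import bot
def tri(obs):
    # obs: list of (pic, px)
    A=[];b=[]
    for p,c in obs:
        R=np.array(p["R"]);t=np.array(p["t"])
        u=(c[0]-p["cx"])/p["fx"];v=(c[1]-p["cy"])/p["fy"]
        for row,k in ((R[0]-u*R[2],u*t[2]-t[0]),(R[1]-v*R[2],v*t[2]-t[1])):
            A.append(row);b.append(k)
    A=np.array(A);b=np.array(b)
    x,*_=np.linalg.lstsq(A,b,rcond=None)
    return x,np.abs(A@x-b).max()*1000
def onz(p,c,z):
    R=np.array(p["R"]);t=np.array(p["t"]);C=-R.T@t
    d=R.T@np.array([(c[0]-p["cx"])/p["fx"],(c[1]-p["cy"])/p["fy"],1])
    return C+d*(z-C[2])/d[2]
E
python3 - <<'E'
from h import *
P={n:bot.capture(n) for n in("scene","side","wrist")}
for n in P: cv2.imwrite(f"pics/{n}0.png",P[n]["image"])
Z=dict(wheel_axis=.072,crank_grip=.102,carriage_front=.052,stop_face=.052,stand_hole=.05,stylus=.01,hole=.063,gauge=0,console=0,open_tin=0,red_tin=0,phone=0)
for q,z in Z.items():
    o=[]
    for n in P:
        r=bot.pinpoint(P[n],q)
        if r:
            c=r[0]["centre"];print(q,n,np.round(c),round(r[0]["confidence"],2),np.round(onz(P[n],c,z),3))
            if r[0]["confidence"]>.4:o.append((P[n],c))
    if len(o)>1:
        x,e=tri(o);print("   TRI",np.round(x,4),round(e,1))
s=bot.read_state();print(s["time_s"],np.round(s["tcp_rot"],3))
E
```

```text
wheel_axis scene [296. 190.] 0.75 [ 0.532 -0.137  0.072]
wheel_axis side [362. 230.] 0.95 [ 0.534 -0.115  0.072]
wheel_axis wrist [226. 362.] 0.83 [ 0.536 -0.128  0.072]
   TRI [ 0.533  -0.1349  0.0634] 7.3
crank_grip side [363. 229.] 0.59 [ 0.532 -0.078  0.102]
carriage_front scene [231. 166.] 0.55 [ 0.566 -0.317  0.052]
carriage_front side [358. 189.] 0.73 [ 0.566 -0.304  0.052]
   TRI [ 0.5657 -0.3183  0.0463] 3.4
stop_face scene [218. 155.] 0.9 [ 0.563 -0.367  0.052]
stop_face side [360. 179.] 0.6 [ 0.566 -0.353  0.052]
   TRI [ 0.5647 -0.3654  0.0485] 3.9
stand_hole scene [398. 225.] 0.74 [0.445 0.082 0.05 ]
stand_hole side [404. 313.] 0.83 [0.437 0.082 0.05 ]
stand_hole wrist [ 95. 112.] 0.83 [0.441 0.081 0.05 ]
   TRI [0.4387 0.0797 0.0456] 2.0
stylus scene [392. 230.] 0.42 [0.436 0.065 0.01 ]
stylus side [363. 190.] 0.36 [ 0.559 -0.371  0.01 ]
hole scene [355. 279.] 0.65 [0.625 0.108 0.063]
hole side [291. 309.] 0.79 [0.63  0.12  0.063]
hole wrist [335.  60.] 0.64 [0.63  0.116 0.063]
   TRI [0.6292 0.1148 0.0641] 5.5
gauge scene [267. 195.] 0.83 [ 0.544 -0.224 -0.   ]
gauge s
[... 185 characters left out ...]
onsole side [275. 351.] 0.57 [0.651 0.164 0.   ]
console wrist [353.   9.] 0.73 [0.646 0.166 0.   ]
   TRI [0.6488 0.162  0.0031] 6.4
open_tin scene [474. 284.] 0.74 [0.431 0.278 0.   ]
open_tin side [391. 439.] 0.67 [0.442 0.287 0.   ]
   TRI [0.4396 0.2843 0.0053] 5.9
red_tin scene [429. 256.] 0.69 [ 0.433  0.166 -0.   ]
red_tin side [400. 374.] 0.75 [0.435 0.172 0.   ]
red_tin wrist [99.  5.] 0.78 [0.43  0.169 0.   ]
   TRI [0.433  0.1689 0.0011] 2.8
phone scene [232. 282.] 0.68 [ 0.767 -0.102  0.   ]
phone side [254. 247.] 0.76 [ 0.77  -0.101  0.   ]
phone wrist [469. 299.] 0.72 [ 0.768 -0.101  0.   ]
   TRI [ 0.7683 -0.1004  0.0014] 1.2
1.95 [[ 0.  1.  0.]
 [ 1. -0.  0.]
 [ 0.  0. -1.]]
```

View pics/scene0.png

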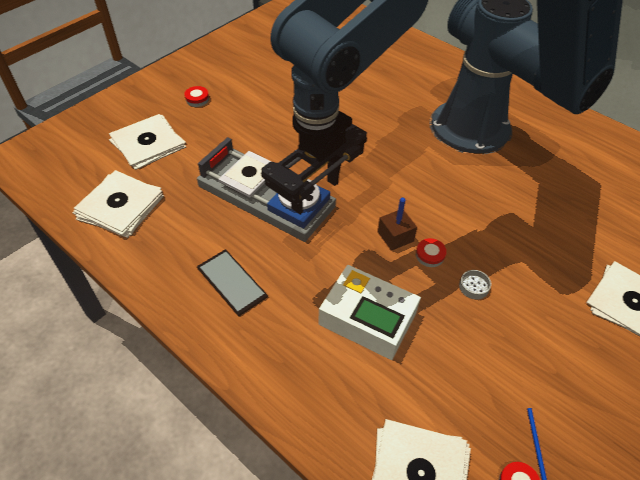

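View pics/side0.png

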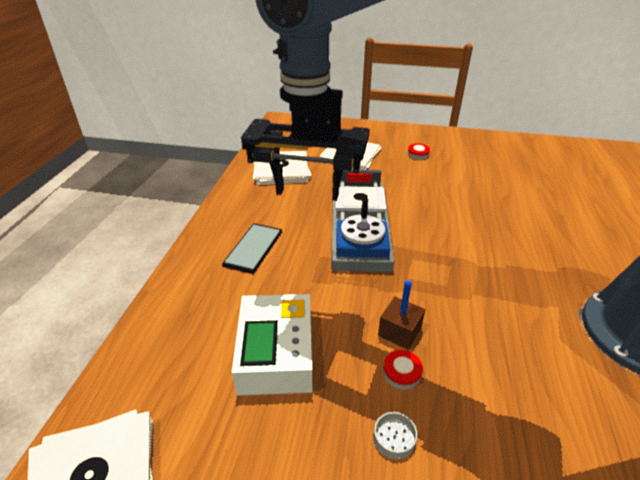

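The scene and side views match the network's finds. The gauge is at about (0.54,-0.22), and the crank in the side view, near (363,205), lies on the far (-y) side of the wheel. The stand is at (398,225) and the hole at (355,280) in the scene view. Next I move over the wheel for a closer look.

>>> play_rows(moves=[[[-34, -27, 0, 0, 0, 0], [-33, -27, 0, 0, 0, 0], [-33, -26, 0, 0, 0, 0], [0, 0, 0, 0, 0, 0]]])

```text
time_s: 2.35
position: [0.5421, -0.103, 0.2365]
tcp_rot: [[0.004, 1.0, -0.003], [1.0, -0.004, -0.001], [-0.001, -0.003, -1.0]]
force: [0.9, 0.1, 0.2]
opening: 1.001
grasp_force: 0.0
```

```bash
python3 - <<'E'
from h import *
P={n:bot.capture(n) for n in("scene","side","wrist")}
p=P["wrist"];cv2.imwrite("pics/w1.png",p["image"])
print("cam",-np.array(p["R"]).T@np.array(p["t"]),bot.read_state()["position"])
for q,z in dict(wheel_axis=.072,crank_grip=.102,carriage_front=.052,stop_face=.052).items():
    for n in P:
        r=bot.pinpoint(P[n],q)
        for d in r[:2]: print(q,n,np.round(d["centre"]),round(d["confidence"],2),np.round(onz(P[n],d["centre"],z),3))
E
```

```text
cam [ 0.54470503 -0.03078381  0.38519414] [ 0.54554046 -0.09997854  0.23687402]
wheel_axis scene [298. 188.] 0.63 [ 0.525 -0.138  0.072]
wheel_axis side [364. 227.] 0.93 [ 0.533 -0.125  0.072]
wheel_axis wrist [315. 250.] 0.98 [ 0.535 -0.128  0.072]
crank_grip scene [287. 175.] 0.43 [ 0.535 -0.162  0.102]
crank_grip side [362. 205.] 0.48 [ 0.542 -0.162  0.102]
crank_grip wrist [318. 306.] 0.57 [ 0.538 -0.163  0.102]
carriage_front scene [232. 163.] 0.57 [ 0.558 -0.321  0.052]
carriage_front side [360. 187.] 0.7 [ 0.562 -0.312  0.052]
stop_face scene [218. 161.] 0.58 [ 0.577 -0.351  0.052]
stop_face side [362. 177.] 0.57 [ 0.563 -0.361  0.052]
```

View pics/w1.png

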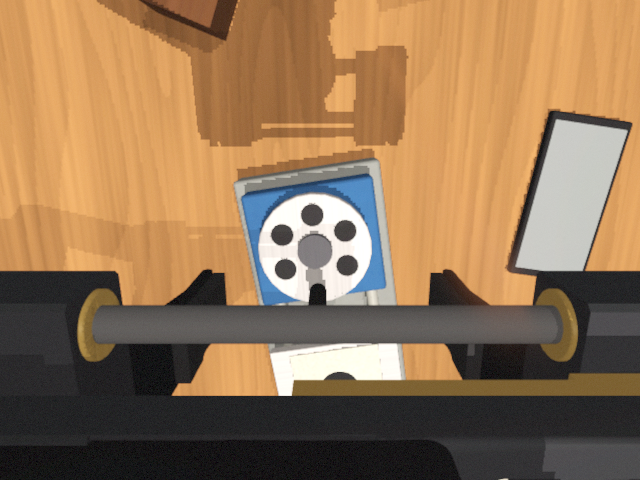

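The wrist view shows the hub at (315,250), the black crank at about (318,300) and the gauge yawed about 8-9°. I go above the crank.

>>> play_rows(moves=[[[-32, -4, 35, 0, 0, 0], [-31, -3, 35, 0, 0, 0], [0, 0, 0, 0, 0, 0], [0, 0, 0, 0, 0, 0]]])

```text
time_s: 3.5
position: [0.5375, -0.1632, 0.1658]
tcp_rot: [[0.002, 1.0, -0.002], [1.0, -0.002, 0.002], [0.001, -0.002, -1.0]]
force: [-0.2, -0.1, -0.1]
opening: 0.997
grasp_force: 0.0
```

```bash
python3 - <<'E'
from h import *
P={n:bot.capture(n) for n in("scene","side","wrist")}
print(bot.read_state()["position"])
o={}
for q,z in dict(wheel_axis=.072,crank_grip=.102).items():
    o=[]
    for n in P:
        r=bot.pinpoint(P[n],q)
        for d in r[:1]: print(q,n,np.round(d["centre"]),round(d["confidence"],2),np.round(onz(P[n],d["centre"],z),3)); o.append((P[n],d["centre"]))
    if len(o)>1: print(tri(o))
a=P["wrist"]["image"]; b=P["side"]["image"][120:300,270:450]
cv2.imwrite("pics/w2.png",np.hstack([cv2.resize(a,(400,300)),cv2.resize(b,(300,300))]))
E
```

```text
[ 0.5387965  -0.16247324  0.16779963]
wheel_axis scene [299. 191.] 0.66 [ 0.532 -0.129  0.072]
wheel_axis side [364. 226.] 0.56 [ 0.533 -0.131  0.072]
wheel_axis wrist [320. 186.] 0.57 [ 0.534 -0.128  0.072]
(array([ 0.53361542, -0.12747609,  0.07434281]), np.float64(0.7734177772235062))
crank_grip scene [286. 176.] 0.45 [ 0.539 -0.163  0.102]
crank_grip side [363. 207.] 0.42 [ 0.54  -0.155  0.102]
crank_grip wrist [326. 253.] 0.71 [ 0.538 -0.16   0.102]
(array([ 0.5388731 , -0.16197757,  0.09962514]), np.float64(2.303134145584196))
```

View pics/w2.png

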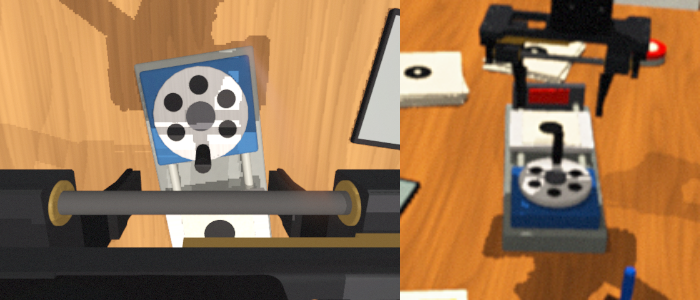

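The crop shows the upright crank between the open fingers. The triangulated heights, 74 and 100 mm, match the text (72 and 102). I go down and pinch.

>>> play_rows(moves=[[[0, 0, 36, 0, 0, 0], [0, 0, 35, 0, 0, 0], [0, 0, 0, 0, 0, 0]]])

```text
time_s: 4.25
position: [0.535, -0.1613, 0.092]
tcp_rot: [[-0.0, 1.0, -0.008], [1.0, 0.0, 0.004], [0.004, -0.008, -1.0]]
force: [-1.2, -0.2, 0.3]
opening: 1.003
grasp_force: 0.0
```

>>> play_rows(moves=[[[0, 0, 0, 0, 0, 0], [0, 0, 0, 0, 0, 0], [0, 0, 0, 0, 0, 0], [0, 0, 0, 0, 0, 0], [0, 0, 0, 0, 0, 0]]], fingers=-1)

```text
time_s: 4.75
position: [0.5384, -0.1632, 0.0965]
tcp_rot: [[0.0, 1.0, 0.002], [1.0, -0.0, -0.001], [-0.001, 0.002, -1.0]]
force: [-0.4, -0.0, -0.3]
opening: 0.632
grasp_force: 0.0
```

>>> play_rows(moves=[[[0, 0, 0, 0, 0, 0], [0, 0, 0, 0, 0, 0]]])

```text
time_s: 4.95
position: [0.538, -0.163, 0.0958]
tcp_rot: [[0.0, 1.0, 0.0], [1.0, -0.0, -0.0], [-0.0, 0.0, -1.0]]
force: [0.8, 0.7, -0.2]
opening: 0.45
grasp_force: 0.0
```

>>> play_rows(moves=[[[0, 0, 0, 0, 0, 0], [0, 0, 0, 0, 0, 0], [0, 0, 0, 0, 0, 0], [0, 0, 0, 0, 0, 0], [0, 0, 0, 0, 0, 0]]])

```text
time_s: 5.45
position: [0.5378, -0.1629, 0.0954]
tcp_rot: [[-0.0, 1.0, -0.001], [1.0, 0.0, 0.0], [0.0, -0.001, -1.0]]
force: [-0.7, 0.4, -0.8]
opening: 0.151
grasp_force: 30.0
```

```bash
python3 - <<'E'
from h import *
s=bot.read_state();print(s["position"],s["opening"],s["grasp_force"],s["force"])
w=np.array([.534,-.128]);r=34.
# tool x = world y, tool y = world x ; commanded start (0.538,-0.163)
a0=-np.degrees(np.arctan2(.035,.004));end=8.5-343.8-3
N=34;a=np.radians(np.linspace(a0,end,N+1));x=r*np.cos(a);y=r*np.sin(a)
print(a0,(end-a0)/N)
for i in range(N):print(i+1,round(y[i+1])-round(y[i]),round(x[i+1])-round(x[i]))
E
```

```text
[ 0.53775097 -0.16290612  0.09543972] 0.1505791216821008 29.999673664569855 [-0.65589116  0.38163597 -0.84392846]
-83.48019824834302 -7.494700051519324
1 0 -5
2 0 -4
3 1 -4
4 2 -5
5 2 -3
6 2 -4
7 3 -3
8 4 -3
9 3 -3
10 4 -2
11 5 -1
12 4 -1
13 5 0
14 4 0
15 4 1
16 5 2
17 3 2
18 4 2
19 3 3
20 3 4
21 3 3
22 2 4
23 1 5
24 1 4
25 0 5
26 0 4
27 -1 4
28 -2 4
29 -2 4
30 -2 4
31 -3 3
32 -4 3
33 -3 3
34 -4 2
```

>>> play_rows(moves=[[[0, -5, 0, 0, 0, 0], [0, -4, 0, 0, 0, 0], [1, -4, 0, 0, 0, 0], [2, -5, 0, 0, 0, 0], [2, -3, 0, 0, 0, 0]]])

```text
time_s: 5.95
position: [0.5167, -0.1578, 0.0955]
tcp_rot: [[0.0, 1.0, 0.001], [1.0, -0.0, -0.0], [-0.0, 0.001, -1.0]]
force: [3.1, 1.8, -4.2]
opening: 0.152
grasp_force: 30.0
```

>>> play_rows(moves=[[[2, -4, 0, 0, 0, 0], [3, -3, 0, 0, 0, 0], [4, -3, 0, 0, 0, 0], [3, -3, 0, 0, 0, 0], [4, -2, 0, 0, 0, 0]]])

```text
time_s: 6.45
position: [0.5036, -0.1425, 0.0955]
tcp_rot: [[0.0, 1.0, 0.004], [1.0, -0.0, -0.002], [-0.002, 0.004, -1.0]]
force: [7.4, 0.4, -6.6]
opening: 0.148
grasp_force: 30.0
```

>>> play_rows(moves=[[[5, -1, 0, 0, 0, 0], [4, -1, 0, 0, 0, 0], [5, 0, 0, 0, 0, 0], [4, 0, 0, 0, 0, 0], [4, 1, 0, 0, 0, 0]]])

```text
time_s: 6.95
position: [0.5019, -0.1211, 0.0955]
tcp_rot: [[-0.001, 1.0, 0.002], [1.0, 0.001, -0.002], [-0.002, 0.002, -1.0]]
force: [4.5, -2.7, -7.9]
opening: 0.151
grasp_force: 30.0
```

>>> play_rows(moves=[[[5, 2, 0, 0, 0, 0], [3, 2, 0, 0, 0, 0], [4, 2, 0, 0, 0, 0], [3, 3, 0, 0, 0, 0], [3, 4, 0, 0, 0, 0]]])

```text
time_s: 7.45
position: [0.5135, -0.1025, 0.0955]
tcp_rot: [[-0.001, 1.0, -0.001], [1.0, 0.001, -0.001], [-0.001, -0.001, -1.0]]
force: [1.3, -5.6, -4.6]
opening: 0.15
grasp_force: 30.0
```

>>> play_rows(moves=[[[3, 3, 0, 0, 0, 0], [2, 4, 0, 0, 0, 0], [1, 5, 0, 0, 0, 0], [1, 4, 0, 0, 0, 0], [0, 5, 0, 0, 0, 0]]])

```text
time_s: 7.95
position: [0.5329, -0.095, 0.0955]
tcp_rot: [[-0.001, 1.0, -0.005], [1.0, 0.001, 0.0], [0.0, -0.005, -1.0]]
force: [-2.1, -3.6, -0.4]
opening: 0.153
grasp_force: 30.0
```

>>> play_rows(moves=[[[0, 4, 0, 0, 0, 0], [-1, 4, 0, 0, 0, 0], [-2, 4, 0, 0, 0, 0], [-2, 4, 0, 0, 0, 0], [-2, 4, 0, 0, 0, 0]]])

```text
time_s: 8.45
position: [0.5547, -0.1012, 0.0955]
tcp_rot: [[-0.0, 1.0, -0.001], [1.0, 0.0, 0.001], [0.001, -0.001, -1.0]]
force: [-2.7, -0.5, 0.3]
opening: 0.151
grasp_force: 30.0
```

>>> play_rows(moves=[[[-3, 3, 0, 0, 0, 0], [-4, 3, 0, 0, 0, 0], [-3, 3, 0, 0, 0, 0]]])

```text
time_s: 8.75
position: [0.5645, -0.1121, 0.0955]
tcp_rot: [[-0.0, 1.0, 0.0], [1.0, 0.0, 0.0], [0.0, 0.0, -1.0]]
force: [-0.8, 1.7, -0.3]
opening: 0.148
grasp_force: 30.0
```

>>> play_rows(moves=[[[-3, 1, 0, 0, 0, 0], [0, 0, 0, 0, 0, 0], [0, 0, 0, 0, 0, 0]]])

```text
time_s: 9.05
position: [0.5658, -0.1149, 0.0955]
tcp_rot: [[0.001, 1.0, 0.002], [1.0, -0.001, 0.0], [0.0, 0.002, -1.0]]
force: [2.5, 4.5, -2.9]
opening: 0.15
grasp_force: 30.0
```

>>> play_rows(moves=[[[-2, 1, 0, 0, 0, 0], [0, 0, 0, 0, 0, 0], [0, 0, 0, 0, 0, 0]]])

```text
time_s: 9.35
position: [0.5658, -0.115, 0.0955]
tcp_rot: [[0.001, 1.0, -0.0], [1.0, -0.001, 0.003], [0.003, -0.0, -1.0]]
force: [1.2, 8.8, -0.3]
opening: 0.15
grasp_force: 30.0
```

>>> play_rows(moves=[[[-2, 1, 0, 0, 0, 0], [0, 0, 0, 0, 0, 0], [0, 0, 0, 0, 0, 0]]])

```text
time_s: 9.65
position: [0.5659, -0.1152, 0.0954]
tcp_rot: [[0.002, 1.0, -0.002], [1.0, -0.002, 0.006], [0.006, -0.002, -1.0]]
force: [0.4, 13.4, 1.1]
opening: 0.154
grasp_force: 30.0
```

```bash
python3 - <<'E'
from h import *
P={n:bot.capture(n) for n in("scene","side")}
for q in("carriage_front","stop_face"):
    for n in P:
        r=bot.pinpoint(P[n],q)
        for d in r[:1]: print(q,n,np.round(d["centre"]),round(d["confidence"],2),np.round(onz(P[n],d["centre"],.052),3))
a=P["scene"]["image"][120:240,180:340]; b=P["side"]["image"][150:270,310:430]
cv2.imwrite("pics/c1.png",np.hstack([cv2.resize(a,(440,330)),cv2.resize(b,(330,330))]))
E
```

```text
carriage_front scene [216. 158.] 0.69 [ 0.573 -0.362  0.052]
stop_face scene [217. 158.] 0.91 [ 0.57  -0.36   0.052]
```

View pics/c1.png

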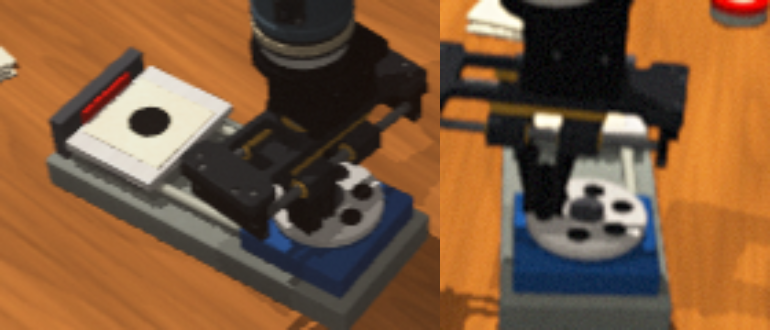

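The carriage card is flush against the red bumper, and the push force rises without motion, so it is home. I relax the push, release, and go up toward the stand.

>>> play_rows(moves=[[[4, -2, 0, 0, 0, 0], [0, 0, 0, 0, 0, 0]]])

```text
time_s: 10.15
position: [0.5658, -0.1148, 0.0956]
tcp_rot: [[-0.0, 1.0, 0.002], [1.0, 0.0, -0.0], [-0.0, 0.002, -1.0]]
force: [2.9, 4.2, -3.2]
opening: 0.15
grasp_force: 30.0
```

>>> play_rows(moves=[[[0, 0, 0, 0, 0, 0], [0, 0, 0, 0, 0, 0], [0, 0, 0, 0, 0, 0], [0, 0, -20, 0, 0, 0], [0, 0, -40, 0, 0, 0]]], fingers=1)

```text
time_s: 10.65
position: [0.5625, -0.1149, 0.1535]
tcp_rot: [[0.001, 1.0, -0.008], [1.0, -0.0, 0.002], [0.002, -0.008, -1.0]]
force: [1.0, 0.5, 0.3]
opening: 0.519
grasp_force: 0.0
```

>>> play_rows(moves=[[[30, -25, -30, 0, 0, 0], [35, -30, -25, 0, 0, 0], [35, -30, -20, 0, 0, 0], [30, -30, 0, 0, 0, 0], [0, 0, 0, 0, 0, 0]]])

```text
time_s: 11.15
position: [0.4458, 0.0162, 0.2297]
tcp_rot: [[-0.003, 1.0, -0.005], [1.0, 0.003, 0.001], [0.001, -0.005, -1.0]]
force: [0.1, -0.2, -0.1]
opening: 0.956
grasp_force: 0.0
```

```bash
python3 - <<'E'
from h import *
P={n:bot.capture(n) for n in("scene","side","wrist")}
print(bot.read_state()["position"])
cv2.imwrite("pics/w3.png",P["wrist"]["image"])
for q,z in dict(stand_hole=.05,hole=.063,carriage_front=.052).items():
    o=[]
    for n in P:
        r=bot.pinpoint(P[n],q)
        for d in r[:1]: print(q,n,np.round(d["centre"]),round(d["confidence"],2),np.round(onz(P[n],d["centre"],z),4)); o.append((P[n],d["centre"]))
    if len(o)>1: print(tri(o))
for n in P:
    for d in bot.silhouettes(P[n],"stylus")[:1]:
        v,u=np.nonzero(d["pixels"]);print(n,d["confidence"],len(u),u.min(),u.max(),v.min(),v.max(),u[v==v.min()].mean(), v[u==u.min()].mean())
E
```

```text
[0.45243885 0.01257078 0.22980021]
stand_hole scene [400. 224.] 0.7 [0.4413 0.0836 0.05  ]
stand_hole side [401. 313.] 0.66 [0.4428 0.0812 0.05  ]
stand_hole wrist [313. 131.] 0.63 [0.4404 0.0789 0.05  ]
(array([0.44113951, 0.08073667, 0.04897617]), np.float64(2.3694441019203873))
hole scene [352. 279.] 0.88 [0.6301 0.1049 0.063 ]
hole side [288. 306.] 0.93 [0.6357 0.1139 0.063 ]
hole wrist [572.  79.] 0.64 [0.63   0.1156 0.063 ]
(array([0.63253425, 0.11202319, 0.06439561]), np.float64(4.632793181366224))
carriage_front scene [220. 159.] 0.86 [ 0.5688 -0.3524  0.052 ]
carriage_front side [360. 182.] 0.64 [ 0.5657 -0.3385  0.052 ]
(array([ 0.56592493, -0.35718479,  0.04343206]), np.float64(2.6007975055436643))
scene 0.52 164 395 405 197 223 401.5 219.0
side 0.6 1639 378 424 297 349 395.5 332.5
wrist 0.68 312 300 320 122 140 310.0 131.5
```

View pics/w3.png

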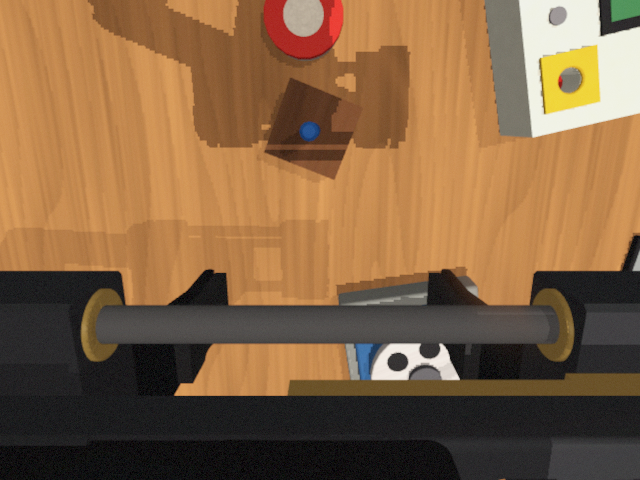

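The wrist view shows the stylus end-on at (310,131) in the stand, the red tin above it at (303,15), and the yellow plate with its hole at (571,80). I go above the stylus.

>>> play_rows(moves=[[[34, -5, 30, 0, 0, 0], [34, -5, 30, 0, 0, 0], [0, 0, 0, 0, 0, 0], [0, 0, 0, 0, 0, 0]]])

```text
time_s: 12.3
position: [0.4412, 0.0817, 0.1689]
tcp_rot: [[-0.002, 1.0, -0.001], [1.0, 0.002, -0.0], [-0.0, -0.001, -1.0]]
force: [0.5, -0.6, 0.1]
opening: 0.999
grasp_force: 0.0
```

```bash
python3 - <<'E'
from h import *
P={n:bot.capture(n) for n in("scene","side","wrist")}
print(bot.read_state()["position"])
p=P["wrist"]
for n in P:
    img=P[n]["image"].astype(int);b,g,r=img[...,0],img[...,1],img[...,2]
    m=((b>90)&(b>1.8*r)&(b>1.5*g)).astype(np.uint8)
    k,l,st,c=cv2.connectedComponentsWithStats(m)
    for i in range(1,k):
        if st[i,4]>20: print(n,st[i],np.round(c[i],1),np.round(onz(P[n],c[i],.09),4))
for q,z in dict(stand_hole=.05,hole=.063,stylus=.01).items():
    for d in bot.pinpoint(p,q)[:1]: print(q,np.round(d["centre"]),round(d["confidence"],2),np.round(onz(p,d["centre"],z),4))
cv2.imwrite("pics/w4.png",np.hstack([cv2.resize(p["image"],(440,330)),cv2.resize(P["side"]["image"][250:360,350:460],(330,330))]))
E
```

```text
[0.44287472 0.08044692 0.17021856]
scene [319 187  11  14  75] [323.2 193.2] [ 0.5131 -0.0751  0.09  ]
scene [268 193  45  29 308] [287.8 209.2] [ 0.5985 -0.0997  0.09  ]
scene [528 408  19  72 304] [536.6 444.4] [0.6925 0.5331 0.09  ]
side [337 221  38  29 298] [347.  241.2] [ 0.558 -0.049  0.09 ]
side [384 237   6  14  66] [386.3 244.2] [ 0.4821 -0.0543  0.09  ]
side [401 281  10  34 156] [405.6 296.4] [0.4397 0.0805 0.09  ]
wrist [311 261  22  19 315] [321.7 269.8] [0.4395 0.0675 0.09  ]
stand_hole [325. 236.] 0.97 [0.4415 0.0777 0.05  ]
hole [626. 182.] 0.9 [0.6308 0.116  0.063 ]
stylus [321. 220.] 0.86 [0.4379 0.0795 0.01  ]
```

View pics/w4.png

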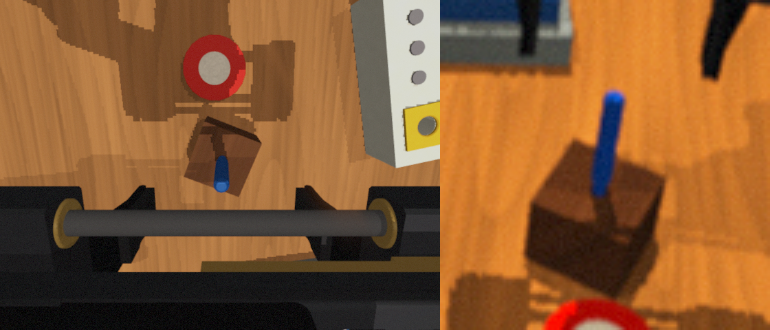

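The stylus stands upright at about (0.440, 0.079), midway between the open fingers. I go down and grip.

>>> play_rows(moves=[[[-1, -2, 40, 0, 0, 0], [0, 0, 40, 0, 0, 0], [0, 0, 8, 0, 0, 0], [0, 0, 0, 0, 0, 0]]])

```text
time_s: 13.0
position: [0.439, 0.0799, 0.0807]
tcp_rot: [[0.001, 1.0, -0.003], [1.0, -0.001, 0.0], [0.0, -0.003, -1.0]]
force: [0.7, -0.2, 0.5]
opening: 0.996
grasp_force: 0.0
```

>>> play_rows(moves=[[[0, 0, 0, 0, 0, 0], [0, 0, 0, 0, 0, 0], [0, 0, 0, 0, 0, 0], [0, 0, 0, 0, 0, 0], [0, 0, 0, 0, 0, 0]]], fingers=-1)

```text
time_s: 13.5
position: [0.4398, 0.0803, 0.0819]
tcp_rot: [[-0.0, 1.0, 0.001], [1.0, 0.0, -0.0], [-0.0, 0.001, -1.0]]
force: [0.2, 0.3, -0.3]
opening: 0.628
grasp_force: 0.0
```

>>> play_rows(moves=[[[0, 0, 0, 0, 0, 0], [0, 0, 0, 0, 0, 0], [0, 0, 0, 0, 0, 0], [0, 0, 0, 0, 0, 0], [0, 0, 0, 0, 0, 0]]])

```text
time_s: 14.0
position: [0.4395, 0.0802, 0.0812]
tcp_rot: [[0.0, 1.0, -0.0], [1.0, -0.0, 0.0], [0.0, -0.0, -1.0]]
force: [0.3, -0.1, -0.0]
opening: 0.171
grasp_force: 0.0
```

>>> play_rows(moves=[[[0, 0, 0, 0, 0, 0], [0, 0, 0, 0, 0, 0], [0, 0, 0, 0, 0, 0], [0, 0, 0, 0, 0, 0]]])

```text
time_s: 14.4
position: [0.4395, 0.0802, 0.0813]
tcp_rot: [[-0.0, 1.0, -0.0], [1.0, 0.0, 0.0], [0.0, -0.0, -1.0]]
force: [0.3, -0.3, 0.0]
opening: 0.127
grasp_force: 30.0
```

The stylus is gripped (12 mm, 30 N, no side force). I lift it straight out and carry it toward the hole.

>>> play_rows(moves=[[[0, 0, -15, 0, 0, 0], [0, 0, -25, 0, 0, 0], [0, 0, -25, 0, 0, 0], [0, 0, -25, 0, 0, 0], [0, 0, 0, 0, 0, 0]]])

```text
time_s: 14.9
position: [0.4415, 0.0802, 0.1739]
tcp_rot: [[-0.0, 1.0, 0.007], [1.0, 0.0, -0.0], [-0.0, 0.007, -1.0]]
force: [-0.3, -0.9, -0.2]
opening: 0.126
grasp_force: 30.0
```

>>> play_rows(moves=[[[7, 35, 0, 0, 0, 0], [8, 40, 0, 0, 0, 0], [7, 40, 0, 0, 0, 0], [7, 40, 0, 0, 0, 0], [7, 36, 0, 0, 0, 0]]])

```text
time_s: 15.4
position: [0.6317, 0.1165, 0.1697]
tcp_rot: [[0.0, 1.0, -0.001], [1.0, -0.0, -0.0], [-0.0, -0.001, -1.0]]
force: [0.7, -0.8, -0.8]
opening: 0.129
grasp_force: 30.0
```

>>> play_rows(moves=[[[0, 0, 0, 0, 0, 0], [0, 0, 0, 0, 0, 0]]])

```text
time_s: 15.6
position: [0.6296, 0.1163, 0.1693]
tcp_rot: [[-0.0, 1.0, -0.004], [1.0, 0.0, -0.0], [-0.0, -0.004, -1.0]]
force: [-1.1, -0.3, -1.0]
opening: 0.131
grasp_force: 30.0
```

```bash
python3 - <<'E'
from h import *
P={n:bot.capture(n) for n in("scene","side","wrist")}
print(bot.read_state()["position"])
for q in ("hole","stylus"):
    o=[]
    for n in P:
        for d in bot.pinpoint(P[n],q)[:1]: print(q,n,np.round(d["centre"],1),round(d["confidence"],2),np.round(onz(P[n],d["centre"],.063 if q=="hole" else .10),4)); o.append((P[n],d["centre"]))
    if len(o)>1: print(tri(o))
c=lambda n,a,b,w:cv2.resize(P[n]["image"][b:b+w,a:a+w],(260,260))
cv2.imwrite("pics/w5.png",np.hstack([c("scene",280,180,140),c("side",220,220,140),c("wrist",190,80,260)]))
E
```

```text
[0.62842271 0.11609345 0.17034968]
hole scene [354.9 279.3] 0.78 [0.6262 0.1092 0.063 ]
hole side [292.8 306.1] 0.6 [0.6283 0.1129 0.063 ]
hole wrist [331.  235.9] 0.74 [0.6302 0.1166 0.063 ]
(array([0.62883924, 0.11413972, 0.06555214]), np.float64(3.0049554566567576))
stylus scene [357.  269.9] 0.58 [0.6279 0.1127 0.1   ]
stylus side [289.7 293.8] 0.62 [0.6304 0.1206 0.1   ]
stylus wrist [330.2 256.8] 0.93 [0.6295 0.1144 0.1   ]
(array([0.62962458, 0.114651  , 0.09841254]), np.float64(3.063742379458556))
```

View pics/w5.png

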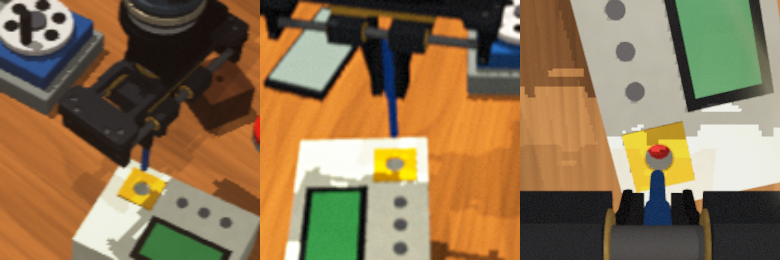

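The side, scene and wrist crops agree. The tip is within about 1 mm of the hole's axis, with the red button visible in the hole just ahead of the tip. I lower it.

>>> play_rows(moves=[[[0, 0, 20, 0, 0, 0], [0, 0, 15, 0, 0, 0], [0, 0, 10, 0, 0, 0], [0, 0, 0, 0, 0, 0]]])

```text
time_s: 16.45
position: [0.6291, 0.1162, 0.1242]
tcp_rot: [[0.0, 1.0, -0.004], [1.0, -0.0, -0.0], [-0.0, -0.004, -1.0]]
force: [-0.1, -0.6, -0.8]
opening: 0.13
grasp_force: 30.0
```

>>> play_rows(moves=[[[0, 0, 8, 0, 0, 0], [0, 0, 6, 0, 0, 0], [0, 0, 0, 0, 0, 0], [0, 0, 0, 0, 0, 0]]])

```text
time_s: 16.85
position: [0.6306, 0.1162, 0.1123]
tcp_rot: [[-0.0, 1.0, 0.0], [1.0, 0.0, -0.0], [-0.0, 0.0, -1.0]]
force: [0.4, -0.1, -0.1]
opening: 0.129
grasp_force: 30.0
```

>>> play_rows(moves=[[[0, 0, 3, 0, 0, 0], [0, 0, 2, 0, 0, 0], [0, 0, 0, 0, 0, 0], [0, 0, 0, 0, 0, 0]]])

```text
time_s: 17.25
position: [0.6311, 0.1163, 0.1078]
tcp_rot: [[-0.0, 1.0, 0.001], [1.0, 0.0, 0.0], [0.0, 0.001, -1.0]]
force: [0.4, 0.7, 1.6]
opening: 0.127
grasp_force: 30.0
```

>>> play_rows(moves=[[[0, 0, 2, 0, 0, 0], [0, 0, 2, 0, 0, 0], [0, 0, 0, 0, 0, 0], [0, 0, 0, 0, 0, 0]]])

```text
time_s: 17.65
position: [0.631, 0.1163, 0.1037]
tcp_rot: [[0.0, 1.0, 0.001], [1.0, -0.0, 0.0], [0.0, 0.001, -1.0]]
force: [0.8, 0.2, 5.6]
opening: 0.133
grasp_force: 30.0
```

>>> play_rows(moves=[[[0, 0, 1, 0, 0, 0], [0, 0, 1, 0, 0, 0], [0, 0, 0, 0, 0, 0], [0, 0, 0, 0, 0, 0]]])

```text
time_s: 18.05
position: [0.6312, 0.1163, 0.1028]
tcp_rot: [[-0.0, 1.0, 0.002], [1.0, 0.0, -0.0], [-0.0, 0.002, -1.0]]
force: [-1.2, -0.0, 10.5]
opening: 0.133
grasp_force: 30.0
```

>>> play_rows(moves=[[[0, 0, 1, 0, 0, 0], [0, 0, 1, 0, 0, 0], [0, 0, 0, 0, 0, 0], [0, 0, 0, 0, 0, 0]]])

```text
time_s: 18.45
position: [0.6314, 0.1163, 0.1024]
tcp_rot: [[-0.0, 1.0, 0.003], [1.0, 0.0, -0.0], [-0.0, 0.003, -1.0]]
force: [-2.2, 0.7, 18.0]
opening: 0.131
grasp_force: 30.0
```

The button bottomed out after about 6 mm of travel, with force rising well past the spring's 5.5 N. I ease the push slightly, hold, and check.

>>> play_rows(moves=[[[0, 0, -1, 0, 0, 0], [0, 0, 0, 0, 0, 0], [0, 0, 0, 0, 0, 0], [0, 0, 0, 0, 0, 0], [0, 0, 0, 0, 0, 0]]])

```text
time_s: 18.95
position: [0.6313, 0.1163, 0.1026]
tcp_rot: [[-0.0, 1.0, 0.002], [1.0, 0.0, -0.0], [-0.0, 0.002, -1.0]]
force: [-2.7, -0.4, 15.2]
opening: 0.13
grasp_force: 30.0
```

```bash
python3 - <<'E'
from h import *
P={n:bot.capture(n) for n in("scene","side","wrist")}
s=bot.read_state();print(s["time_s"],s["position"],s["force"],s["grasp_force"])
c=lambda n,a,b,w:cv2.resize(P[n]["image"][b:b+w,a:a+w],(260,260))
cv2.imwrite("pics/w6.png",np.hstack([c("scene",200,130,210),c("side",230,150,200),c("wrist",190,80,260)]))
E
```

```text
19.1 [0.63126644 0.11627705 0.10261974] [-1.30851424  0.36232295 13.97041092] 30.002208033183706
```

View pics/w6.png

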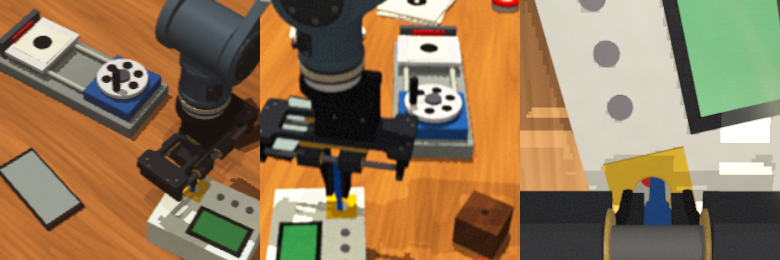

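The stylus is in the hole pressing the button, the carriage is still against the red stop, and the stand is empty. I hand in.

```bash
python3 -c "
from rig import bot
print(bot.hand_in())"
```

```text
the job is handed in; nothing more can be done
None
```

I handed the job in at about 19 s, with the carriage home against the red stop and the gripped stylus holding the zero button down at about 14 N; the hand-in gave no verdict.

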